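# Fit the coupling on the bench shaker's studs

## Task

Take the cross-shaped coupling off its parking stand, set it down flat on the free worktop and let go, then take it again across the other two sides of its square spigot, because the shaker's tall studs leave no room for fingers on the sides you can reach in the stand. Turn it so that the two tall studs go through the blue lugs and the two short ones through the bare lugs, and lower it gently, without dropping it, until it lies fully down on the shaker's drive plate, then let go. Leave the tub, flask, brown bottle and green-capped bottle standing where they are.

Things in the scene. Friction and masses are not known exactly. Their poses are not given: they have to be found in the camera images.
- coupling_mid (a point): Coupling, loose, about 0.4 kg: a flat aluminium cross, 128 mm over all, 12 mm thick, with a solid square spigot standing up in its middle (56 x 56 mm, sides square to x and y, 46 mm above the flat part), where it is held. Point: on its axis, half-way up, 29 mm above the underside, 29 mm below the spigot's top. z up. It starts on the stand, axes along the stand's, on its pins.
- bare_lug (a point): On the coupling: top centre of its +x lug, 46 mm from the axis; another like it at -x. Round bare-metal lug, 36 mm diameter, 12 mm thick, with a 14 mm through hole (for a short stud). In the stand the pins pass through these two.
- blue_lug (a point): On the coupling: top centre of its +y lug, 46 mm from the axis; another like it at -y. Round blue lug, 36 mm diameter, 12 mm thick, with a 20 mm through hole (for a tall stud). A half turn of the coupling changes nothing.
- stand_seat (a point): Parking stand, fixed: a low black and grey base 130 (x) x 50 (y) mm, 20 mm high. Point: centre of its top, where the parked coupling's underside rests. Two upright 10 mm steel pins, 46 mm from the centre at +x and -x, rise 70 mm above it, 12 mm above the parked spigot's top, 13 mm from its x sides: no room for a finger there; the y sides are free.
- drive_seat (a point): Bench shaker, fixed: a low white housing, 35 mm high, reaching 105 mm from this point on its -x side and 75 mm on the other three; on it a round grey drive plate, 132 mm diameter. Point: centre of the plate's flat top, 45 mm above the worktop, where the coupling's underside must rest. z up. Four upright studs stand on the plate, 46 mm from its centre.
- short_stud (a point): Tip of the short stud on the drive plate's +x side; another like it at -x. 10.5 mm diameter, 24 mm high, the last 8 mm tapered. It belongs in a bare lug's 14 mm hole.
- tall_stud (a point): Tip of the tall stud on the drive plate's +y side, blue ring at its foot; another like it at -y. 16.5 mm diameter, 68 mm high (10 mm above the seated spigot's top), the last 8 mm tapered. It fits only a blue lug's 20 mm hole. It stands 10 mm from the seated spigot's y side: no room for a finger; the x sides are free.
- tablet_tub_mid (a point): Bystander, loose: white plastic tub with a blue screw cap, 68 mm across, 82 mm tall. The point is at its centre, half-way up. Not to be moved or tipped.
- flask_2_mid (a point): Bystander, loose: empty clear conical glass flask, 62 mm across, 102 mm tall. The point is at its centre, half-way up. Not to be moved or tipped.
- reagent_amber_mid (a point): Bystander, loose: brown bottle with a black cap, 60 mm across, 125 mm tall. The point is at its centre, half-way up. Not to be moved or tipped.
- vial_green_mid (a point): Bystander, loose: small white bottle with a green cap, 38 mm across, 66 mm tall. The point is at its centre, half-way up. Not to be moved or tipped.
Things that resemble listed ones, but are neither listed nor needed, are in the scene too. What is shaped like the part that bears coupling_mid but red or yellow is not meant.

How it is judged:
By the outcome, as a careful person would: the job done as asked, in the order asked, and still so for the second after the job is handed in, with the robot touching nothing.
It also fails if it takes over 61 s, if anything falls off the work surface, if the arm or the gripper's body presses on something with over 40 N, if the wrist force passes 120 N, or if a joint passes its speed limit or range.

## Robot

A 6-joint arm with a two-finger parallel gripper is mounted at the origin on a cart in front of the work surface, level with it; the furniture and walls round the work are solid. World frame = base frame: x ahead of the robot, y to its left, z up, the work surface at z = 0. Lengths are in m, angles in degrees, forces in N, time in s.
With the tool pointing down it reaches from about 0.25 to 0.725 m from the base axis. Payload 9.7 kg.
Tool frame: the origin (TCP) lies between the finger pads; the fingertips stand 11 mm ahead of it and the grasp point (between the pads) lies 8 mm behind it; z points along the fingers, x is the direction in which the jaws open and shut, and the axes are right-handed (so a half turn about z gives the same grasp; the last joint's range is limited). The gripper opens to 85 mm and grips with 20 to 120 N. Pads are 22 mm wide; open, the fingers measure 114 mm over their backs; the gripper's body (76 mm by 85 mm) begins 54 mm behind the grasp point. The pads swing forward as they close: fully open they stand 13 mm farther back than shut.
Start: joints at [-64.458, 4.979, 10.078, 95.1, 0, 90], TCP at [0.237, -0.496, 0.218] pointing down, gripper open.
Joint ranges: [-179.16, 179.16], [-48.56, 103.87], [-65.8, 70.77], [-126.05, 130.52], [-82.76, 87.17], [-180, 180]. Speed limits (degrees/s): [127.2, 127.2, 147.25, 180, 180, 180].

## Interface

Orientations are given as [roll, pitch, yaw] about the fixed x, y, z axes, in that order (R = Rz(yaw) Ry(pitch) Rx(roll)).
In Python, from workcell import get_obs, camera, job_done gives the robot as it stands.
- The arm moves only by the tool arm_command, never from a script. Its argument "increments" is a list of rows, each a list of 2 entries, a list of its own where there are three numbers: the shift along the tool's x, y, z in units of 25 mm (1.0 is 25 mm), then the turn about the tool's z in units of 6 degrees (1.0 is 6 degrees). In form: [[[dx, dy, dz], roll], ...]. A call has 1 to 5 rows; each row is the pose to reach, as a shift and turn from the pose measured when the call began, along the tool's axes at that moment; what a row does not reach only later rows make up. A row lasts 1/10 s, in which the tool goes at most 50 mm and 8.59 degrees, less where a joint would pass 70% of its speed; a pose out of reach is approached as far as the arm can. A call with a gripper value outside its range is refused whole. "claw" is the closure, from -1 (fully open) to 1 (shut), so that 0 is half open, set as the call begins (left out, the last holds). The fingers move at their own pace and stop on an object; "force" is the grip in N (left out, the last holds). Time passes only in rows, so rows that repeat a pose let the fingers close. It gives the time, the measured TCP pose, the force and the opening at its end, in the units of the state.
- get_obs(): the state, without advancing time (a new reading comes with each control period).
- camera(name): name is "scene" or "side" or "wrist"; returns a dict with "frame" (400x640x3 uint8, red, green, blue), "range_z" (400x640 float32, m along the optical axis (not along the pixel's ray), 0 where there is no reading), "K" (3x3 intrinsics, pixels), "R" (3x3) and "t" (3): a world point X has camera coordinates R X + t; the wrist camera has in their place "hand_eye" (4x4, takes a point from camera to tool coordinates, whose origin is the TCP and whose axes are the tool frame's). Camera axes: x right, y down, z forward; pixel columns grow to the right and rows downward; lengths in m; the calibration is good to about 2 mm. A picture is of the moment at which its call begins: read the wrist's pose just before it.
- job_done(): hands the job in, once; it reports no verdict.
The state is a dict: "time": time; "q": joint angles; "qd": joint speeds; "joint_efforts": joint torques, N m; "ee_pos": TCP position; "tcp_rot": TCP orientation; "wrist_force": force on the tool from outside, world axes, zero at the start; "torque": the same for the moment, N m; "opening": finger opening in m.
Only numpy, scipy, OpenCV 4.12 (cv2) and the standard library are available. Lean on these libraries where they do the work, as an engineer would, in place of code of your own. Each camera call takes 0.05 s, during which the arm holds its last target.

## Working session

There is one attempt and no reset: what is moved stays moved. The work goes in short steps, Python scripts to look and compute and a tool call to move; the robot and the scene stay as the last step left them, time stands still between calls to the robot, and variables do not carry over. Pictures are saved under pics/ and viewed, and the job is handed in when it is done.

Besides the shell and the picture viewer there is one more tool, called after "Request:" as name(argument=value, ...), one argument or row to a line, values as JSON. arm_command: Moves the arm, as the interface text tells. Its arguments: {"type":"object","properties":{"increments":{"type":"array"},"claw":{"type":"number"},"force":{"type":"number"}},"required":["increments"]}

```bash
ls; mkdir -p pics
cat > h.py <<'E'
import numpy as np, cv2, pickle
from workcell import get_obs, camera, job_done
from scipy.spatial.transform import Rotation as Ro
def save(n,c): pickle.dump(c,open(f'{n}.pkl','wb'))
def load(n): return pickle.load(open(f'{n}.pkl','rb'))
def png(n,f,s=1): cv2.imwrite(f'pics/{n}.png',cv2.resize(f[:,:,::-1],None,fx=s,fy=s,interpolation=cv2.INTER_CUBIC))
def extr(c,o=None):
    if 'R' in c: return np.array(c['R']),np.array(c['t'])
    T=np.eye(4);T[:3,:3]=Ro.from_euler('xyz',o['tcp_rot'],degrees=True).as_matrix();T[:3,3]=o['ee_pos']
    W=np.linalg.inv(T@np.array(c['hand_eye']));return W[:3,:3],W[:3,3]
def ray(c,uv,z,o=None):
    R,t=extr(c,o);uv=np.atleast_2d(uv).astype(float)
    d=(np.linalg.inv(c['K'])@np.c_[uv,np.ones(len(uv))].T).T@R; C=-R.T@t
    return C+d*((z-C[2])/d[:,2])[:,None]
def cloud(c,o=None):
    R,t=extr(c,o);h,w=c['range_z'].shape;u,v=np.meshgrid(np.arange(w),np.arange(h));Z=c['range_z'].astype(float)
    K=np.array(c['K']);P=np.stack([(u-K[0,2])/K[0,0]*Z,(v-K[1,2])/K[1,1]*Z,Z],-1)
    P=(P-t)@R;P[Z==0]=np.nan;return P
def proj(c,X,o=None):
    R,t=extr(c,o);p=(np.atleast_2d(X)@R.T+t)@np.array(c['K']).T;return p[:,:2]/p[:,2:]
E
python3 - <<'E'
from h import *
o=get_obs();print(o)
for n in ['scene','side','wrist']:
    o=get_obs();c=camera(n);c['obs']=o;save(n+'0',c);png(n+'0',c['frame']);R,t=extr(c,o);print(n,-R.T@t,R[2],c['K'][0])
E
```

```text
pics
{'time': 0.0, 'q': array([-6.44572419e+01,  5.01031695e+00,  1.00331019e+01,  9.50983351e+01,
        1.95804417e-03,  9.00011714e+01]), 'qd': array([ 0.10192391,  0.01438878, -0.09344112,  0.12168386, -0.03664341,
       -0.05479248]), 'joint_efforts': array([-2.63185511e-04, -5.20396757e+01,  4.64796853e+01,  1.66086538e-02,
       -3.30932960e-05, -1.36614381e-05]), 'ee_pos': array([ 0.23705448, -0.49601845,  0.21777848]), 'tcp_rot': array([-1.79998044e+02,  7.55501512e-02, -6.44584133e+01]), 'wrist_force': array([-0.03672309, -0.36498315,  0.02431201]), 'torque': array([ 0.01761275,  0.00889137, -0.00843023]), 'opening': 0.0858194776986353}
scene [ 0.00273794 -0.86286303  1.28557055] [ 0.34391766  0.55381561 -0.75829342] [479.67294775   0.         318.8174481 ]
side [-0.05362715  1.07610976  0.59793046] [ 0.44422661 -0.81337116 -0.37561958] [459.83127901   0.         311.45173166]
wrist [ 0.30543118 -0.46435942  0.37254657] [-0.26544635 -0.12510344 -0.95597456] [306.18682256   0.         320.27548786]
```

View pics/scene0.png

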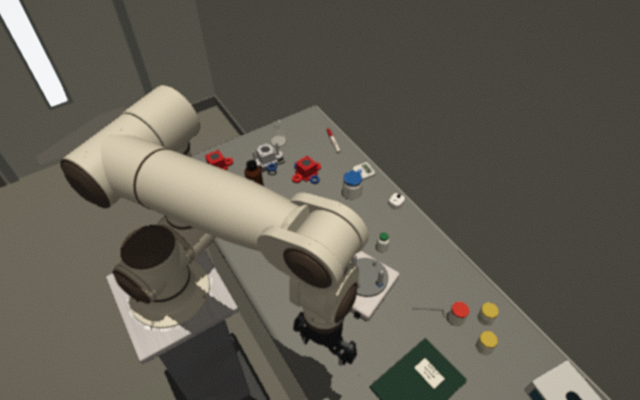

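View pics/side0.png

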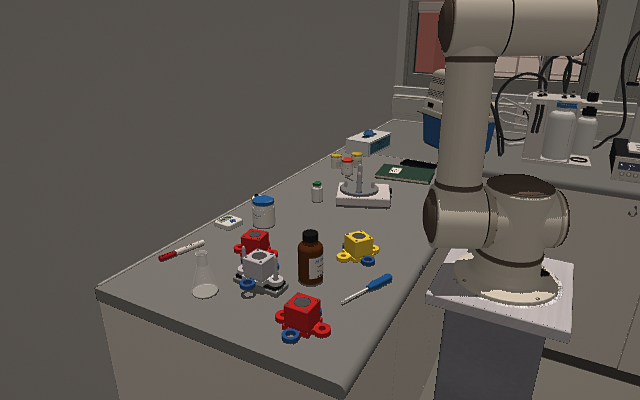

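View pics/wrist0.png

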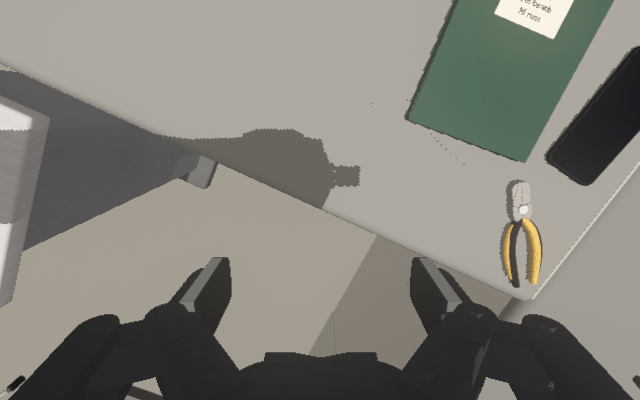

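The scene shows four cross shapes. In the side view, red ones are at (302,312) and (253,242), a yellow one at (358,245), and a grey one with pins under and beside it at (260,265), which is (266,153) in the scene view. The grey one fits, as it is bare aluminium on the stand. I'll confirm it with enlarged crops.

Run:
```python
from h import *
a=load('scene0');b=load('side0')
A=cv2.resize(a['frame'][110:210,190:330],None,fx=5,fy=5,interpolation=cv2.INTER_CUBIC)
png('s_crop',A)
B=cv2.resize(b['frame'][170:320,180:380],None,fx=4,fy=4,interpolation=cv2.INTER_CUBIC);png('d_crop',B)
C=cv2.resize(b['frame'][130:220,300:420],None,fx=6,fy=6,interpolation=cv2.INTER_CUBIC);png('sh_crop',C)
D=cv2.resize(a['frame'][220:330,320:420],None,fx=5,fy=5,interpolation=cv2.INTER_CUBIC);png('sh2_crop',D)
P=cloud(a);Q=cloud(b)
for n,X,uv in [('grey sc',P,(265,149)),('grey sd',Q,(260,257)),('tub',P,(352,177)),('flask',P,(279,140)),('amb',P,(252,165)),('grn',P,(384,236)),('plate',P,(368,275)),('red1',P,(216,157)),('red2',P,(308,163)),('yel sd',Q,(358,235)),('red sd',Q,(302,300)),('tub sd',Q,(263,200)),('amb sd',Q,(310,236)),('gr sd',Q,(317,183)),('plate sd',Q,(358,186))]:
    print(n,X[uv[1],uv[0]].round(3))
```

```text
grey sc [0.505 0.311 0.078]
grey sd [0.495 0.318 0.079]
tub [0.691 0.027 0.077]
flask [0.593 0.371 0.031]
amb [0.413 0.223 0.122]
grn [ 0.638 -0.223  0.062]
plate [ 0.521 -0.3    0.042]
red1 [0.345 0.394 0.054]
red2 [0.608 0.182 0.059]
yel sd [0.357 0.07  0.059]
red sd [0.34  0.396 0.06 ]
tub sd [0.681 0.032 0.082]
amb sd [0.403 0.247 0.124]
gr sd [ 0.628 -0.211  0.067]
plate sd [ 0.494 -0.248  0.068]
```

View pics/s_crop.png

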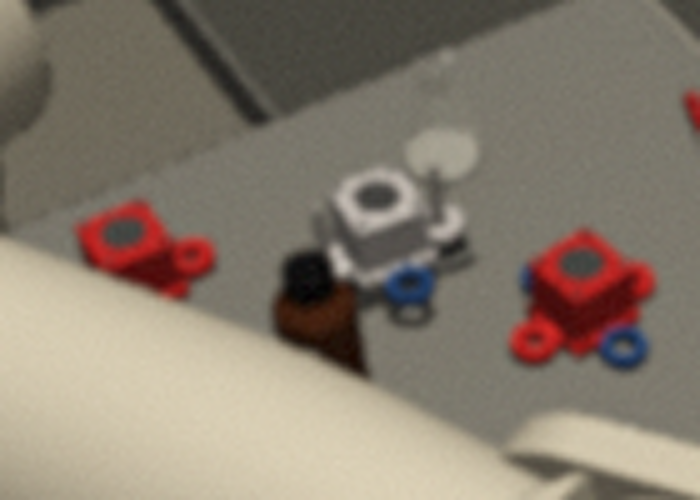

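View pics/d_crop.png

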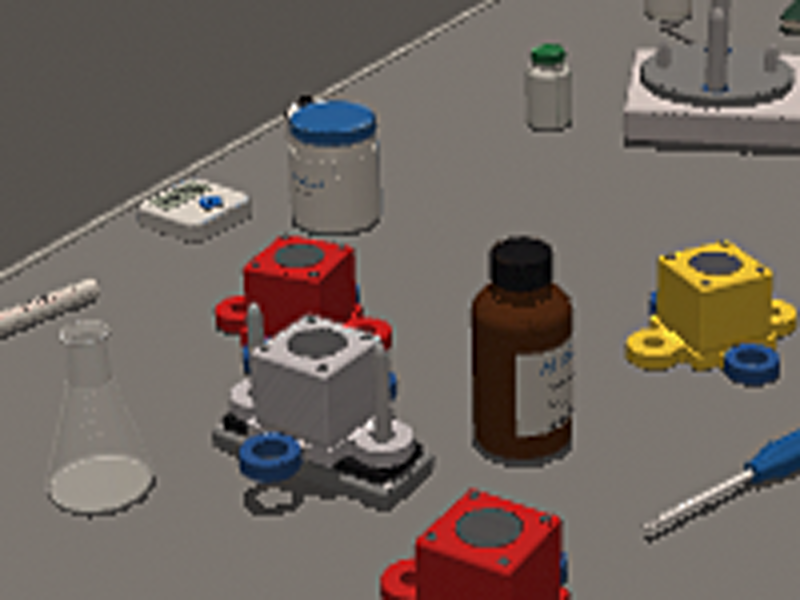

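View pics/sh_crop.png

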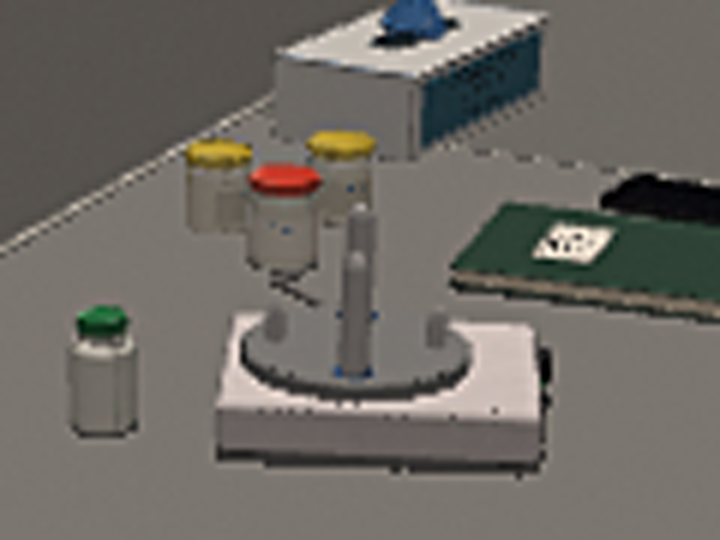

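View pics/sh2_crop.png

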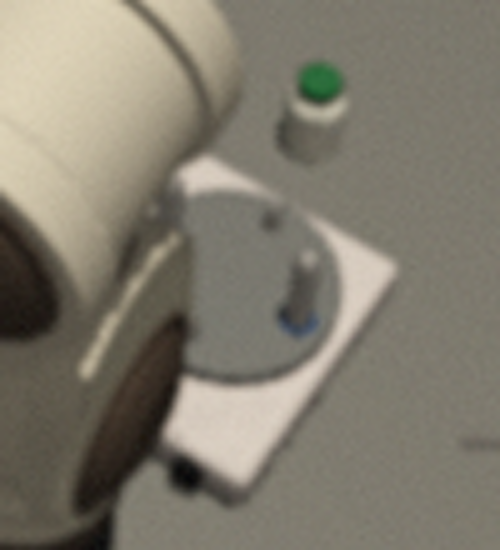

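Confirmed: in the side crop, the grey aluminium coupling at about (315,380) sits on the black/grey base with pins through its bare lugs. Next I'll measure the stand yaw, the shaker yaw and the rest.

Run:
```python
from h import *
b=load('side0');a=load('scene0')
for nm,c in (('side',b),('scene',a)):
    P=cloud(c)
    m=(abs(P[...,0]-.5)<.06)&(abs(P[...,1]-.315)<.06)&(abs(P[...,2]-.078)<.006)
    k,l,s,_=cv2.connectedComponentsWithStats(m.astype(np.uint8));i=1+np.argmax(s[1:,4]);m=l==i
    cs,_=cv2.findContours(m.astype(np.uint8),0,2);cn=max(cs,key=cv2.contourArea)[:,0]
    X=ray(c,cn,.078)[:,:2]; r=cv2.minAreaRect((X*1000).astype(np.float32));print(nm,'spigot',r,m.sum())
    # blue things
    h=cv2.cvtColor(c['frame'],cv2.COLOR_RGB2HSV);bl=((h[...,0]>100)&(h[...,0]<130)&(h[...,1]>120)).astype(np.uint8)
    k,l,s,ce=cv2.connectedComponentsWithStats(bl)
    for j in range(1,k):
        if s[j,4]>8: print('blue',ce[j].round(1),s[j,4],'z32',ray(c,ce[j],.032)[0,:2].round(3),'z46',ray(c,ce[j],.046)[0,:2].round(3))
    # shaker housing top z=.035
    m=(abs(P[...,0]-.5)<.15)&(abs(P[...,1]+.28)<.15)&(abs(P[...,2]-.036)<.005)
    Y=P[m][:,:2]*1000;print('house',m.sum(),cv2.minAreaRect(Y.astype(np.float32)))
    m=(abs(P[...,0]-.5)<.12)&(abs(P[...,1]+.28)<.12)&(P[...,2]>.056)
    Y=P[m]
    print('studs',m.sum());print(Y[np.argsort(-Y[:,2])][::10].round(3).tolist()[:30])
```

```text
side spigot ((498.9716796875, 318.289794921875), (64.38160705566406, 61.328556060791016), 86.1532974243164) 338
blue [566.4 105.1] 77 z32 [-0.072 -2.406] z46 [-0.071 -2.32 ]
blue [431.1 130. ] 478 z32 [ 0.528 -1.291] z46 [ 0.514 -1.233]
blue [489.2 134.9] 134 z32 [ 0.245 -1.326] z46 [ 0.238 -1.267]
blue [368.4 132.6] 52 z32 [ 0.795 -1.084] z46 [ 0.774 -1.031]
blue [419.9 162.1] 14 z32 [ 0.42  -0.717] z46 [ 0.408 -0.673]
blue [262.6 200.3] 185 z32 [ 0.752 -0.066] z46 [ 0.732 -0.038]
blue [232. 220.] 11 z32 [0.744 0.104] z46 [0.725 0.128]
blue [367.6 260.5] 110 z32 [0.302 0.137] z46 [0.293 0.16 ]
blue [379.4 281.7] 206 z32 [0.241 0.214] z46 [0.234 0.236]
blue [247.  283.9] 149 z32 [0.501 0.365] z46 [0.487 0.383]
blue [290.1 335.6] 202 z32 [0.323 0.472] z46 [0.313 0.487]
house 456 ((534.7848510742188, -284.6856994628906), (261.9391174316406, 152.85049438476562), 21.092266082763672)
studs 141
[[0.496, -0.257, 0.114], [0.522, -0.334, 0.109], [0.491, -0.253, 0.105], [0.524, -0.34, 0.103], [0.491, -0.254, 0.098], [0.503, -0.258, 0.095], [0.488, -0.255, 0.091], [0.534, -0.339, 0.087], [0.486
[... 180 characters left out ...]
974670410156, 306.2703857421875), (60.040748596191406, 56.17831039428711), 86.56195068359375) 162
blue [271.5 166.9] 42 z32 [0.499 0.26 ] z46 [0.494 0.248]
blue [352.4 177.7] 195 z32 [0.715 0.056] z46 [0.707 0.046]
blue [314.7 179.3] 27 z32 [0.599 0.123] z46 [0.592 0.112]
house 789 ((537.8194580078125, -312.01025390625), (259.8671569824219, 143.42608642578125), 58.613990783691406)
studs 130
[[0.527, -0.34, 0.113], [0.53, -0.343, 0.109], [0.496, -0.258, 0.106], [0.523, -0.338, 0.103], [0.521, -0.346, 0.099], [0.53, -0.349, 0.096], [0.521, -0.343, 0.09], [0.53, -0.35, 0.086], [0.487, -0.262, 0.081], [0.492, -0.265, 0.075], [0.549, -0.284, 0.069], [0.526, -0.349, 0.066], [0.524, -0.352, 0.061]]
```

```bash
cat >> h.py <<'E'
def inc(x,y,z,yaw=None,o=None):
    o=o or get_obs();p=np.array(o['ee_pos']);R=Ro.from_euler('xyz',o['tcp_rot'],degrees=True).as_matrix()
    d=R.T@(np.array([x,y,z])-p)/.025
    r=0 if yaw is None else -((yaw-o['tcp_rot'][2]+180)%360-180)/6
    print('t',round(o['time'],2),'pos',p.round(4),'rot',np.round(o['tcp_rot'],2),'q6',round(o['q'][5],1),'inc',d.round(3),'roll',round(r,3))
E
python3 - <<'E'
from h import *
inc(.49,-.29,.26,21)
E
```

```text
t 0.15 pos [ 0.2371 -0.4961  0.2179] rot [-1.800e+02  6.000e-02 -6.446e+01] q6 90.0 inc [ -3.077 -12.682  -1.679] roll -14.243
```

Request:
arm_command(
  increments=[
    [[-0.6,-2.5,-1],-1.4],
    [[-1.2,-5,-1.7],-2.8],
    [[-1.8,-7.5,-1.7],-4.2],
    [[-2.5,-10,-1.7],-5.6],
    [[-3.08,-12.68,-1.68],-7],
  ],
  claw=-1,
  force=60,
)

```text
time: 0.65
ee_pos: [0.4275, -0.34, 0.2589]
tcp_rot: [-180.0, 0.0, -22.1]
wrist_force: [0.7, -1.1, -0.4]
opening: 0.0856
```

Run:
```python
from h import *
inc(.49,-.29,.26,21)
```

```text
t 0.65 pos [ 0.4275 -0.34    0.2589] rot [-1.7997e+02  2.0000e-02 -2.2130e+01] q6 73.6 inc [ 1.564 -2.795 -0.042] roll -7.188
```

Request:
arm_command(
  increments=[
    [[0.5,-1,0],-1.4],
    [[1,-2,0],-2.8],
    [[1.56,-2.8,0],-4.2],
    [[1.56,-2.8,0],-5.6],
    [[1.56,-2.8,0],-7.19],
  ],
)

```text
time: 1.15
ee_pos: [0.4905, -0.2891, 0.2583]
tcp_rot: [-179.9, 0.0, 20.5]
wrist_force: [0.3, -0.2, -0.9]
opening: 0.0851
```

Request:
arm_command(
  increments=[
    [[0,0,0],0],
    [[0,0,0],0],
  ],
)

```text
time: 1.35
ee_pos: [0.4905, -0.289, 0.258]
tcp_rot: [-179.9, 0.1, 20.3]
wrist_force: [0.4, -0.1, 0.1]
opening: 0.0854
```

Run:
```python
from h import *
o=get_obs();c=camera('wrist');c['obs']=o;save('wrist1',c);png('wrist1',c['frame']);print(o['ee_pos'],o['tcp_rot'],o['qd'].round(2))
```

```text
[ 0.49050538 -0.28902601  0.25802416] [-1.79894989e+02  5.21354568e-02  2.02752212e+01] [-0.38 -0.23 -0.03  0.03 -0.01  0.58]
```

View pics/wrist1.png

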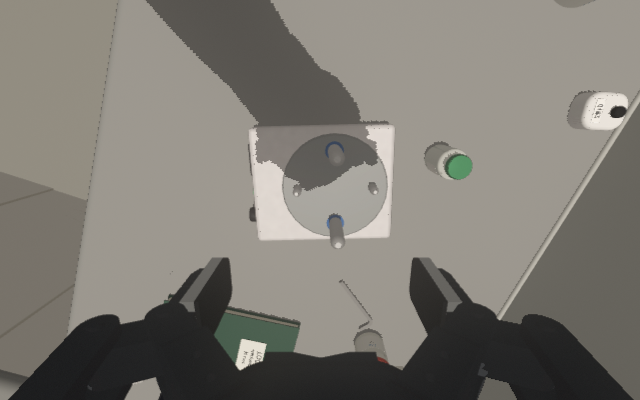

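The view shows the shaker: plate around (335,187), tall studs with blue rings at (335,152) and (336,232), short studs at (297,190) and (374,188). Now to measure it precisely.

Run:
```python
from h import *
c=load('wrist1');o=c['obs'];P=cloud(c,o);z=P[...,2]
png('w1c',c['frame'][110:260,235:410],4.5)
near=(np.hypot(P[...,0]-.51,P[...,1]+.3)<.08)
print('plate z',np.nanmedian(z[near]), 'table', np.nanmedian(z[100:180,410:420]))
st={}
for nm,lo,hi in (('tall',.108,.13),('short',.062,.085)):
    m=(near&(z>lo)&(z<hi)).astype(np.uint8)
    k,l,s,ce=cv2.connectedComponentsWithStats(m)
    for j in range(1,k):
        if s[j,4]>=3: print(nm,s[j,4],ce[j].round(1),np.nanmedian(P[l==j],0).round(4))
m=(near&(abs(z-.045)<.004)).astype(np.uint8)
# plate edge: use hull of pixels in plate height
cs,_=cv2.findContours(cv2.morphologyEx(m,cv2.MORPH_CLOSE,np.ones((9,9))),0,1);cn=max(cs,key=cv2.contourArea)
X=ray(c,cv2.convexHull(cn)[:,0],.045,o)[:,:2];print('circle',cv2.minEnclosingCircle((X*1000).astype(np.float32)),cv2.fitEllipse((X*1000).astype(np.float32)))
h=cv2.cvtColor(c['frame'],cv2.COLOR_RGB2HSV);bl=((h[...,0]>100)&(h[...,0]<130)&(h[...,1]>120)).astype(np.uint8)
k,l,s,ce=cv2.connectedComponentsWithStats(bl)
for j in range(1,k): print('blue',ce[j],s[j,4],ray(c,ce[j],.046,o)[0].round(4))
g=(abs(z-.035)<.005)&(np.hypot(P[...,0]-.51,P[...,1]+.3)<.17)
cs,_=cv2.findContours(cv2.morphologyEx((g|(m>0)).astype(np.uint8),cv2.MORPH_CLOSE,np.ones((9,9))),0,1);cn=max(cs,key=cv2.contourArea)
X=ray(c,cn[:,0],.035,o)[:,:2];print('house',cv2.minAreaRect((X*1000).astype(np.float32)))
```

```text
plate z 0.3374052595580369 table -0.0008147043641987298
tall 105 [337.  158.4] [ 0.4966 -0.2564  0.111 ]
tall 82 [337.5 243.2] [ 0.5296 -0.3409  0.1109]
short 35 [333.6 148. ] [ 0.4919 -0.2505  0.0739]
short 39 [374.3 190.5] [ 0.5554 -0.2815  0.0656]
short 41 [296.3 192.2] [ 0.4706 -0.3152  0.0657]
short 91 [335.5 226.4] [ 0.5268 -0.3355  0.0741]
circle ((513.2656860351562, -298.5938415527344), 65.42552947998047) ((513.3189086914062, -298.69207763671875), (130.16090393066406, 130.48529052734375), 41.34345245361328)
house ((498.8844909667969, -303.6314697265625), (177.43545532226562, 147.03884887695312), 21.70935821533203)
```

View pics/w1c.png

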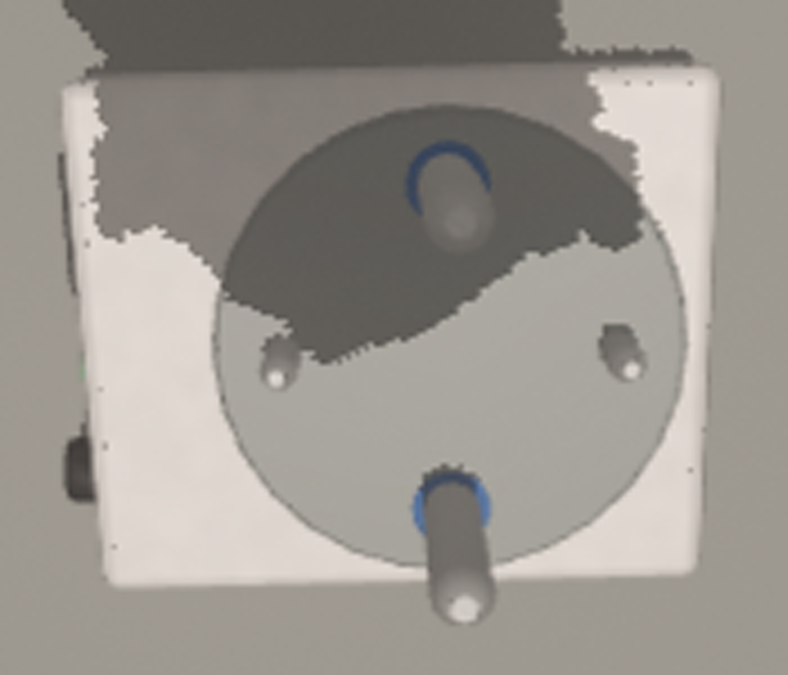

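Run:
```python
from h import *
inc(.50,.10,.26,60)
```

```text
t 1.4 pos [ 0.4905 -0.2891  0.2582] rot [-1.7991e+02  4.0000e-02  2.0270e+01] q6 39.2 inc [  5.749 -14.469  -0.054] roll -6.622
```

Request:
arm_command(
  increments=[
    [[0.75,-1.8,0],-1.3],
    [[1.5,-3.6,0],-2.6],
    [[2.2,-5.4,0],-4],
    [[3,-7.3,0],-5.3],
    [[3.7,-9.2,0],-6.6],
  ],
)

```text
time: 1.9
ee_pos: [0.4972, -0.0419, 0.2586]
tcp_rot: [-179.9, -0.0, 59.9]
wrist_force: [0.9, 0.2, -0.0]
opening: 0.0853
```

Run:
```python
from h import *
inc(.50,.28,.26,90)
```

```text
t 1.9 pos [ 0.4972 -0.0419  0.2586] rot [-1.7993e+02 -4.0000e-02  5.9940e+01] q6 25.2 inc [11.201 -6.355 -0.041] roll -5.01
```

Request:
arm_command(
  increments=[
    [[1.7,-0.95,0],-1],
    [[3.4,-1.9,0],-2],
    [[5,-2.8,0],-3],
    [[6.7,-3.8,0],-4],
    [[8.4,-4.8,0],-5],
  ],
)

```text
time: 2.4
ee_pos: [0.4982, 0.2017, 0.2591]
tcp_rot: [-180.0, -0.1, 90.0]
wrist_force: [0.1, -1.0, 0.5]
opening: 0.0854
```

Run:
```python
from h import *
inc(.50,.312,.26,90)
```

```text
t 2.4 pos [0.4982 0.2017 0.2591] rot [-1.7999e+02 -8.0000e-02  8.9970e+01] q6 22.0 inc [ 4.413  0.07  -0.032] roll -0.006
```

Request:
arm_command(
  increments=[
    [[1.5,0,0],0],
    [[3,0,0],0],
    [[4.4,0.07,0],0],
    [[4.4,0.07,0],0],
    [[4.4,0.07,0],0],
  ],
)

```text
time: 2.9
ee_pos: [0.4998, 0.312, 0.2588]
tcp_rot: [-180.0, -0.0, 89.9]
wrist_force: [0.4, 0.1, 0.3]
opening: 0.0857
```

Run:
```python
from h import *
o=get_obs();c=camera('wrist');c['obs']=o;save('wrist2',c);png('wrist2',c['frame']);print(o['ee_pos'],o['tcp_rot'],o['qd'].round(2))
```

```text
[0.4998433  0.31198263 0.25879567] [-1.79950073e+02 -4.75897178e-02  8.99010837e+01] [-1.63 -1.31 -0.68  0.12 -0.19 -0.79]
```

View pics/wrist2.png

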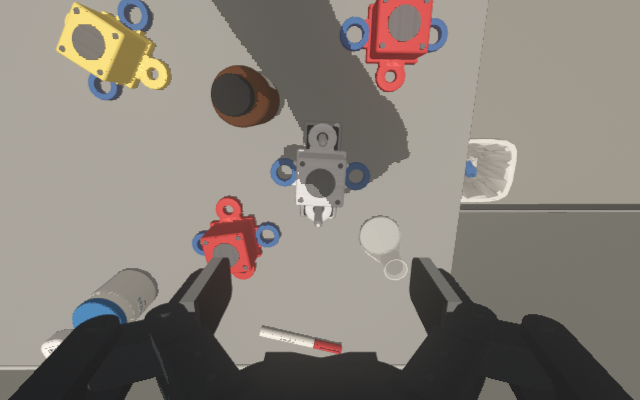

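The view shows the grey coupling with its spigot at (320,178), blue lugs at (285,172) and (356,175), and pins at (322,137) and (318,218). The brown bottle is at (240,95) and the flask at (385,250).

```bash
cat >> h.py <<'E'
def coup(c,o,x,y,zb,quiet=False):
    """measure coupling near x,y with underside zb"""
    P=cloud(c,o);d=np.hypot(P[...,0]-x,P[...,1]-y)
    m=((d<.05)&(abs(P[...,2]-zb-.058)<.006)).astype(np.uint8)
    m=cv2.morphologyEx(m,cv2.MORPH_OPEN,np.ones((7,7)))
    k,l,s,ce=cv2.connectedComponentsWithStats(m);i=1+np.argmax(s[1:,4])
    cs,_=cv2.findContours((l==i).astype(np.uint8),0,1);cn=max(cs,key=cv2.contourArea)[:,0]
    X=ray(c,cn,zb+.058,o)[:,:2];r=cv2.minAreaRect((X*1000).astype(np.float32));print('spigot',r,'z',np.nanmedian(P[l==i][:,2]))
    h=cv2.cvtColor(c['frame'],cv2.COLOR_RGB2HSV)
    bl=((h[...,0]>100)&(h[...,0]<130)&(h[...,1]>90)&(d<.075)).astype(np.uint8)
    k,l,s,ce=cv2.connectedComponentsWithStats(bl);L=[]
    for j in range(1,k):
        if s[j,4]>40:
            ys,xs=np.nonzero(l==j);hull=cv2.convexHull(np.c_[xs,ys].astype(np.int32))[:,0]
            Y=ray(c,hull,zb+.012,o)[:,:2]*1000;e=cv2.minEnclosingCircle(Y.astype(np.float32));f=cv2.fitEllipse(Y.astype(np.float32));L.append(f[0]);print('blue',s[j,4],e,f[:2])
    if len(L)==2:
        L=np.array(sorted(L,key=lambda a:-a[1]));v=L[0]-L[1];print('lug mid',L.mean(0),'yaw of blue axis',np.degrees(np.arctan2(v[1],v[0])),np.hypot(*v))
E
python3 - <<'E'
from h import *
c=load('wrist2');o=c['obs'];coup(c,o,.5,.312,.02)
P=cloud(c,o)
for n,uv in (('flask base',(380,236)),('flask rim',(395,269)),('amber',(233,95))): print(n,ray(c,uv,{'flask base':.01,'flask rim':.102,'amber':.125}[n],o))
z=P[...,2]
for lo,hi in ((.084,.1),):
    m=((z>lo)&(z<hi)&(np.hypot(P[...,0]-.5,P[...,1]-.312)<.06)).astype(np.uint8)
    k,l,s,ce=cv2.connectedComponentsWithStats(m)
    for j in range(1,k): print('pin',s[j,4],np.nanmedian(P[l==j],0))
E
```

```text
spigot ((503.3921203613281, 311.69110107421875), (55.31766128540039, 55.451080322265625), 86.58937072753906) z 0.07733577480206152
blue 315 ((501.216796875, 265.4529724121094), 16.93992042541504) ((501.2804260253906, 265.0893859863281), (31.65239906311035, 34.23621368408203))
blue 270 ((506.2615966796875, 356.74884033203125), 16.99829864501953) ((506.3549499511719, 357.5643005371094), (30.468889236450195, 34.41840744018555))
lug mid [503.81768799 311.32684326] yaw of blue axis 86.85906718415508 92.61404112901899
flask base [[0.59773826 0.39689153 0.01      ]]
flask rim [[0.59919652 0.39677263 0.102     ]]
amber [[0.41299844 0.23438793 0.125     ]]
pin 56 [0.45825529 0.31425264 0.08696445]
pin 40 [0.54904029 0.30918539 0.08699822]
```

Run:
```python
from h import *
inc(.5035,.3115,.13,86.7)
```

```text
t 2.95 pos [0.5    0.3112 0.2591] rot [-1.7997e+02 -6.0000e-02  8.9870e+01] q6 32.0 inc [0.006 0.143 5.166] roll 0.528
```

Request:
arm_command(
  increments=[
    [[0,0.14,1],0.53],
    [[0,0.14,2.2],0.53],
    [[0,0.14,3.4],0.53],
    [[0,0.14,4.5],0.53],
    [[0,0.14,5.16],0.53],
  ],
)

```text
time: 3.45
ee_pos: [0.5031, 0.3094, 0.1283]
tcp_rot: [-179.9, 0.0, 86.5]
wrist_force: [0.1, -0.5, -0.3]
opening: 0.0857
```

Run:
```python
from h import *
inc(.5035,.3115,.054,86.7)
```

```text
t 3.45 pos [0.5031 0.3094 0.1283] rot [-1.799e+02  1.000e-02  8.650e+01] q6 35.1 inc [0.085 0.017 2.97 ] roll -0.034
```

Request:
arm_command(
  increments=[
    [[0.08,0.02,0.6],0],
    [[0.08,0.02,1.2],0],
    [[0.08,0.02,1.8],0],
    [[0.08,0.02,2.4],0],
    [[0.08,0.02,2.95],0],
  ],
)

```text
time: 3.95
ee_pos: [0.5036, 0.3111, 0.0535]
tcp_rot: [-179.9, 0.0, 86.5]
wrist_force: [0.6, -0.8, -0.8]
opening: 0.0854
```

Request:
arm_command(
  increments=[
    [[0,0,0],0],
    [[0,0,0],0],
  ],
)

```text
time: 4.15
ee_pos: [0.5035, 0.311, 0.0533]
tcp_rot: [-179.9, 0.0, 86.5]
wrist_force: [0.4, -0.5, 1.0]
opening: 0.0856
```

Run:
```python
from h import *
inc(.5035,.3115,.054,86.7)
```

```text
t 4.15 pos [0.5035 0.311  0.0533] rot [-1.7988e+02  2.0000e-02  8.6470e+01] q6 35.2 inc [ 0.019  0.    -0.028] roll -0.039
```

Request:
arm_command(
  increments=[
    [[0,0,0],0],
    [[0,0,0],0],
    [[0,0,0],0],
    [[0,0,0],0],
    [[0,0,0],0],
  ],
  claw=1,
  force=50,
)

```text
time: 4.65
ee_pos: [0.504, 0.3115, 0.0545]
tcp_rot: [-180.0, -0.1, 86.5]
wrist_force: [-1.4, 0.8, 6.3]
opening: 0.0543
```

Request:
arm_command(
  increments=[
    [[0,0,0],0],
    [[0,0,0],0],
    [[0,0,0],0],
  ],
)

```text
time: 4.95
ee_pos: [0.504, 0.3115, 0.0545]
tcp_rot: [-180.0, -0.1, 86.5]
wrist_force: [-1.0, 0.7, 2.4]
opening: 0.0541
```

Request:
arm_command(
  increments=[
    [[0,0,-0.4],0],
    [[0,0,-0.8],0],
    [[0,0,-1.4],0],
    [[0,0,-2.0],0],
    [[0,0,-2.6],0],
  ],
)

```text
time: 5.45
ee_pos: [0.5042, 0.3116, 0.1214]
tcp_rot: [180.0, -0.1, 86.5]
wrist_force: [-0.6, 0.2, -4.4]
opening: 0.0544
```

Request:
arm_command(
  increments=[
    [[0,0,-0.8],0],
    [[0,0,-1.6],0],
    [[0,0,-2.4],0],
    [[0,0,-3.1],0],
    [[0,0,-3.1],0],
  ],
)

```text
time: 5.95
ee_pos: [0.5051, 0.312, 0.2026]
tcp_rot: [179.8, -0.2, 86.5]
wrist_force: [0.3, -0.2, -4.0]
opening: 0.0548
```

Run:
```python
from h import *
inc(.52,-.01,.20,111.5)
o=get_obs();c=camera('side');save('side3',c);png('side3',c['frame'])
print(o['wrist_force'],o['opening'])
```

```text
t 5.95 pos [0.5051 0.312  0.2026] rot [179.76  -0.25  86.48] q6 35.2 inc [-12.818   1.387   0.054] roll -4.171
[ 0.25710008 -0.18455922 -3.96351239] 0.054751505992881845
```

View pics/side3.png

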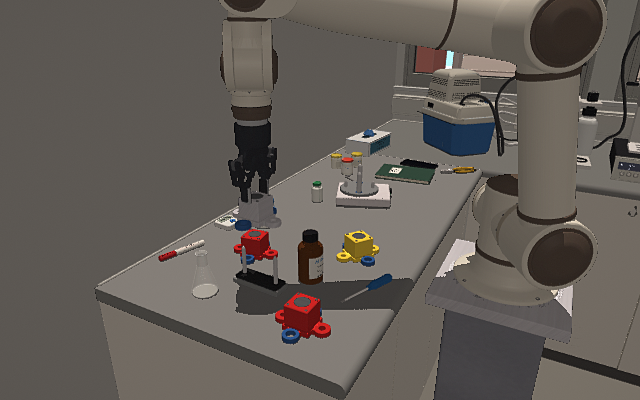

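The coupling is held clear of the stand at (258,212) and the bystanders are untouched. I'll carry it to free worktop at about (0.52, -0.02).

Request:
arm_command(
  increments=[
    [[-1.7,0.2,0],-0.8],
    [[-3.4,0.4,0],-1.6],
    [[-5.1,0.6,0],-2.4],
    [[-6.8,0.75,0],-3.2],
    [[-8.5,0.9,0],-4.15],
  ],
)

```text
time: 6.5
ee_pos: [0.5136, 0.0967, 0.199]
tcp_rot: [179.9, -0.1, 111.6]
wrist_force: [1.4, 0.3, -3.4]
opening: 0.0543
```

Run:
```python
from h import *
inc(.52,-.02,.14,111.5)
```

```text
t 6.5 pos [0.5136 0.0967 0.199 ] rot [ 1.7986e+02 -1.1000e-01  1.1159e+02] q6 -11.0 inc [-4.438 -1.484  2.346] roll 0.016
```

Request:
arm_command(
  increments=[
    [[-1.2,-0.4,0.5],0],
    [[-2.4,-0.8,1],0],
    [[-3.4,-1.15,1.5],0],
    [[-4.44,-1.48,2],0],
    [[-4.44,-1.48,2.35],0],
  ],
)

```text
time: 7.0
ee_pos: [0.5193, -0.0227, 0.1379]
tcp_rot: [180.0, -0.1, 111.4]
wrist_force: [-0.8, 0.8, -3.9]
opening: 0.0543
```

Run:
```python
from h import *
inc(.52,-.02,.045,111.5)
o=get_obs();print(o['wrist_force'],o['qd'].round(2))
```

```text
t 7.0 pos [ 0.5193 -0.0227  0.1379] rot [ 1.8000e+02 -1.2000e-01  1.1142e+02] q6 -24.0 inc [0.082 0.063 3.716] roll -0.013
[-0.83679177  0.78363271 -3.93774676] [ 2.79 -0.41 -9.26 -9.09  1.27  2.98]
```

Request:
arm_command(
  increments=[
    [[0,0,0.8],0],
    [[0,0,1.6],0],
    [[0,0,2.4],0],
    [[0,0,3.2],0],
    [[0,0,3.6],0],
  ],
)

```text
time: 7.5
ee_pos: [0.5178, -0.022, 0.0453]
tcp_rot: [-179.8, -0.2, 111.4]
wrist_force: [0.4, -0.2, -3.7]
opening: 0.054
```

Request:
arm_command(
  increments=[
    [[0,0,0.1],0],
    [[0,0,0.2],0],
    [[0,0,0.3],0],
    [[0,0,0.36],0],
    [[0,0,0.42],0],
  ],
)

```text
time: 8.0
ee_pos: [0.5182, -0.022, 0.0353]
tcp_rot: [-179.9, -0.2, 111.4]
wrist_force: [-0.1, 0.7, -4.0]
opening: 0.0543
```

Request:
arm_command(
  increments=[
    [[0,0,0.02],0],
    [[0,0,0.04],0],
    [[0,0,0.06],0],
    [[0,0,0.06],0],
  ],
)

```text
time: 8.4
ee_pos: [0.5185, -0.0219, 0.0348]
tcp_rot: [-180.0, -0.2, 111.4]
wrist_force: [-2.3, 2.3, 4.7]
opening: 0.0543
```

The part has made contact with the worktop (+8 N), so I release it.

Request:
arm_command(
  increments=[
    [[0,0,0],0],
    [[0,0,0],0],
    [[0,0,0],0],
    [[0,0,0],0],
    [[0,0,0],0],
  ],
  claw=-1,
)

```text
time: 8.9
ee_pos: [0.5185, -0.0219, 0.0347]
tcp_rot: [-179.9, -0.2, 111.4]
wrist_force: [-0.3, 0.4, 0.5]
opening: 0.0857
```

Request:
arm_command(
  increments=[
    [[0,0,-0.5],0],
    [[0,0,-1.5],0],
    [[0,0,-3],0],
    [[0,0,-4.5],0],
    [[0,0,-6],0],
  ],
)

```text
time: 9.4
ee_pos: [0.5186, -0.0223, 0.1872]
tcp_rot: [-180.0, -0.1, 111.4]
wrist_force: [0.1, -1.0, -0.1]
opening: 0.0854
```

Run:
```python
from h import *
inc(.5185,-.022,.22,21.5)
```

```text
t 9.4 pos [ 0.5186 -0.0223  0.1872] rot [-1.7999e+02 -1.4000e-01  1.1144e+02] q6 -24.0 inc [ 0.014 -0.    -1.312] roll 14.991
```

Request:
arm_command(
  increments=[
    [[0,0,-1.1],1.4],
    [[0,0,-1.1],2.8],
    [[0,0,-1.1],4.2],
    [[0,0,-1.1],5.6],
    [[0,0,-1.1],7],
  ],
)

```text
time: 9.9
ee_pos: [0.5186, -0.0224, 0.2158]
tcp_rot: [-179.9, -0.1, 69.1]
wrist_force: [0.4, 0.0, -0.3]
opening: 0.0854
```

Request:
arm_command(
  increments=[
    [[0,0,0],1.4],
    [[0,0,0],2.8],
    [[0,0,0],4.2],
    [[0,0,0],5.6],
    [[0,0,0],7],
  ],
)

```text
time: 10.4
ee_pos: [0.5186, -0.0223, 0.2168]
tcp_rot: [-179.9, -0.1, 26.7]
wrist_force: [-0.7, 0.2, -0.7]
opening: 0.0858
```

Run:
```python
from h import *
inc(.5185,-.022,.215,21.5)
```

```text
t 10.4 pos [ 0.5186 -0.0223  0.2168] rot [-1.7991e+02 -9.0000e-02  2.6750e+01] q6 60.7 inc [ 0.003 -0.014  0.073] roll 0.874
```

Request:
arm_command(
  increments=[
    [[0,0,0],0.87],
    [[0,0,0],0.87],
    [[0,0,0],0.87],
    [[0,0,0],0.87],
  ],
)

```text
time: 10.8
ee_pos: [0.5186, -0.0223, 0.2171]
tcp_rot: [-179.9, -0.1, 21.7]
wrist_force: [0.3, 0.7, -0.5]
opening: 0.0854
```

Run:
```python
from h import *
o=get_obs();c=camera('wrist');c['obs']=o;save('wrist4',c);png('wrist4',c['frame']);print(o['ee_pos'],o['tcp_rot'],o['qd'].round(2))
coup(c,o,.5185,-.022,0)
s=camera('side');save('side4',s);png('side4',s['frame'])
```

```text
[ 0.51858639 -0.02234861  0.21711971] [-1.79907958e+02 -9.35597587e-02  2.16627662e+01] [-0.05  0.06 -0.16 -0.07 -0.01  0.54]
spigot ((518.9844360351562, -20.735958099365234), (55.30904006958008, 53.7293815612793), 21.634870529174805) z 0.057301113589242225
blue 427 ((501.955078125, 21.304752349853516), 16.891845703125) ((501.90008544921875, 21.313243865966797), (33.06985855102539, 33.35984420776367))
blue 205 ((536.0133056640625, -64.8663101196289), 16.428096771240234) ((535.8831787109375, -64.6344985961914), (32.50864791870117, 32.756614685058594))
lug mid [518.89163208 -21.66062737] yaw of blue axis 111.57347097940124 92.42221086933674
```

View pics/wrist4.png

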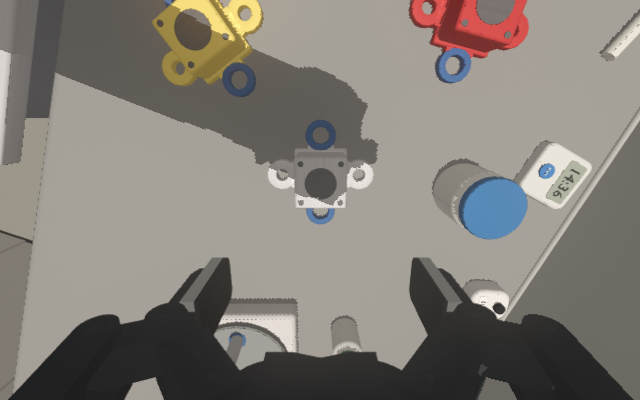

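View pics/side4.png

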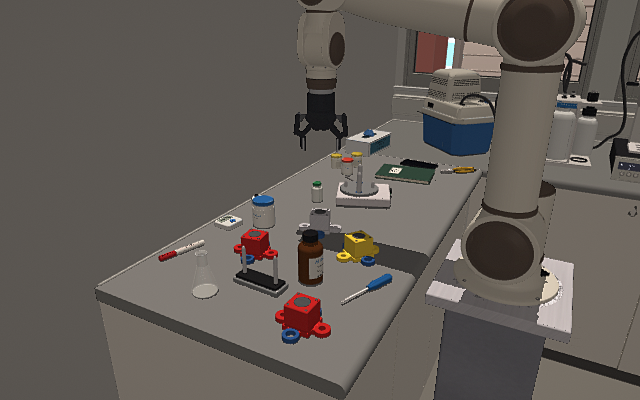

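The coupling lies flat at (320,178) in the wrist view, with bare lugs left and right at (281,174) and (359,174) facing the jaws. The measured yaw is 21.6°, as planned.

Run:
```python
from h import *
inc(.5188,-.0217,.039,21.6)
```

```text
t 10.9 pos [ 0.5185 -0.0224  0.2169] rot [-1.799e+02 -8.000e-02  2.161e+01] q6 65.9 inc [ 0.009 -0.008  7.116] roll 0.002
```

Request:
arm_command(
  increments=[
    [[0,0,1],0],
    [[0,0,2],0],
    [[0,0,3],0],
    [[0,0,4],0],
    [[0,0,5],0],
  ],
)

```text
time: 11.4
ee_pos: [0.5185, -0.0221, 0.0909]
tcp_rot: [-179.9, -0.1, 21.7]
wrist_force: [0.8, -0.6, -0.2]
opening: 0.0852
```

Run:
```python
from h import *
inc(.5188,-.0217,.039,21.6)
```

```text
t 11.4 pos [ 0.5185 -0.0221  0.0909] rot [-1.799e+02 -8.000e-02  2.167e+01] q6 65.8 inc [ 0.013 -0.007  2.078] roll 0.011
```

Request:
arm_command(
  increments=[
    [[0.01,0,0.5],0],
    [[0.01,0,1],0],
    [[0.01,0,1.5],0],
    [[0.01,0,2.07],0],
    [[0.01,0,2.07],0],
  ],
)

```text
time: 11.9
ee_pos: [0.5179, -0.0218, 0.0374]
tcp_rot: [-179.8, 0.0, 21.7]
wrist_force: [-0.4, 0.4, 0.1]
opening: 0.0856
```

Request:
arm_command(
  increments=[
    [[0,0,0],0],
    [[0,0,0],0],
    [[0,0,0],0],
    [[0,0,0],0],
    [[0,0,0],0],
  ],
  claw=1,
  force=60,
)

```text
time: 12.4
ee_pos: [0.5185, -0.0218, 0.0386]
tcp_rot: [-179.9, -0.1, 21.7]
wrist_force: [-1.0, 0.7, 6.2]
opening: 0.0533
```

Request:
arm_command(
  increments=[
    [[0,0,0],0],
    [[0,0,0],0],
    [[0,0,0],0],
  ],
)

```text
time: 12.7
ee_pos: [0.5186, -0.0218, 0.0387]
tcp_rot: [-179.9, -0.1, 21.7]
wrist_force: [-0.5, -0.6, -0.5]
opening: 0.0528
```

Request:
arm_command(
  increments=[
    [[0,0,-0.5],0],
    [[0,0,-1.5],0],
    [[0,0,-3],0],
    [[0,0,-4.5],0],
    [[0,0,-6],0],
  ],
)

```text
time: 13.2
ee_pos: [0.5181, -0.0221, 0.1907]
tcp_rot: [-179.9, -0.1, 21.7]
wrist_force: [1.1, -0.5, -3.5]
opening: 0.0528
```

Run:
```python
from h import *
inc(.513,-.2988,.20,21.5);print(get_obs()['wrist_force'])
```

```text
t 13.2 pos [ 0.5181 -0.0221  0.1907] rot [-1.7988e+02 -5.0000e-02  2.1670e+01] q6 65.8 inc [-4.277 10.207 -0.397] roll 0.029
[ 1.13596366 -0.48971852 -3.49829261]
```

Request:
arm_command(
  increments=[
    [[-0.6,1.5,-0.3],0],
    [[-1.2,3,-0.4],0],
    [[-1.9,4.5,-0.4],0],
    [[-2.5,6,-0.4],0],
    [[-3.15,7.5,-0.4],0],
  ],
)

```text
time: 13.7
ee_pos: [0.5138, -0.2271, 0.2009]
tcp_rot: [-179.9, -0.1, 21.7]
wrist_force: [0.9, 1.1, -4.0]
opening: 0.0527
```

Run:
```python
from h import *
inc(.513,-.2988,.19,21.5)
```

```text
t 13.7 pos [ 0.5138 -0.2271  0.2009] rot [-1.7989e+02 -6.0000e-02  2.1680e+01] q6 44.4 inc [-1.091  2.655  0.429] roll 0.03
```

Request:
arm_command(
  increments=[
    [[-0.5,1.2,0],0.03],
    [[-0.9,2.2,0.2],0.03],
    [[-1.09,2.65,0.4],0.03],
    [[-1.09,2.65,0.4],0.03],
    [[-1.09,2.65,0.4],0.03],
  ],
)

```text
time: 14.2
ee_pos: [0.5128, -0.298, 0.1907]
tcp_rot: [-179.8, -0.0, 21.5]
wrist_force: [0.8, -0.1, -3.9]
opening: 0.0526
```

Run:
```python
from h import *
inc(.513,-.2988,.158,21.5)
o=get_obs();c=camera('wrist');c['obs']=o;save('wrist5',c);png('wrist5',c['frame'])
s=camera('side');save('side5',s);png('side5',s['frame'][110:230,290:430],5)
s=camera('scene');save('scene5',s);png('scene5',s['frame'])
```

```text
t 14.2 pos [ 0.5128 -0.298   0.1907] rot [-1.7983e+02 -5.0000e-02  2.1490e+01] q6 38.3 inc [-0.006  0.035  1.306] roll -0.001
```

View pics/wrist5.png

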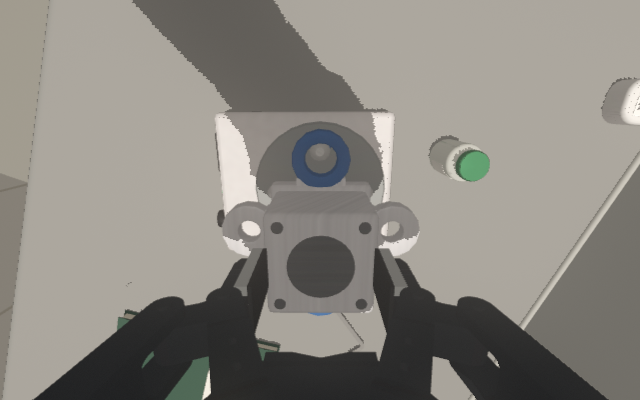

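View pics/side5.png

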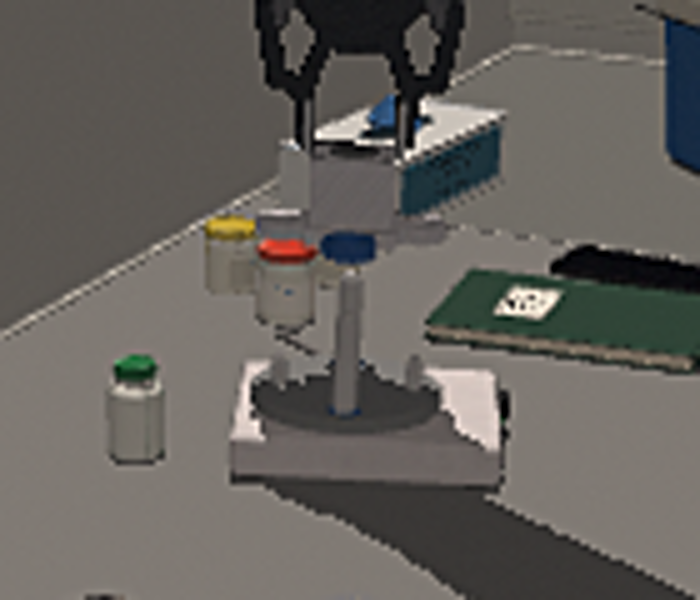

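The wrist view shows the far tall stud visible inside the blue lug's hole at (320,155). The side crop shows the near lug right above its stud. I'll check numerically.

Run:
```python
from h import *
c=load('wrist5');o=c['obs'];P=cloud(c,o)
zb=o['ee_pos'][2]-.0387
h=cv2.cvtColor(c['frame'],cv2.COLOR_RGB2HSV);m=((h[...,0]>100)&(h[...,0]<130)&(h[...,1]>90)).astype(np.uint8)
m[:,:285]=0;m[:,355:]=0;m[200:]=0
cs,hr=cv2.findContours(m,cv2.RETR_CCOMP,1)
for q,hh in zip(cs,hr[0]):
    if cv2.contourArea(q)>60:
        Y=ray(c,cv2.convexHull(q)[:,0],zb+.012,o)[:,:2]*1000;print('outer' if hh[3]<0 else 'hole',cv2.fitEllipse(Y.astype(np.float32)))
z=P[...,2];mm=(z>.105)&(z<.13);mm[:,:300]=0;mm[:,340:]=0;mm[200:]=0
print('tip',mm.sum(),np.nanmedian(P[mm],0),P[mm].max(0))
png('w5c',c['frame'][120:200,270:370],7)
T=Ro.from_euler('z',21.5,degrees=True).as_matrix()@[0,.046,0]
print('expected lug',(np.array(o['ee_pos'])+T).round(4),'expected stud',(np.array([.5131,-.2986,.113])+T).round(4))
print(proj(c,np.array([.5131,-.2986,.113])+T,o))
```

```text
outer ((496.40106201171875, -254.8081817626953), (33.98963165283203, 34.11256790161133), 152.73667907714844)
hole ((496.1953430175781, -254.42462158203125), (19.611995697021484, 20.904211044311523), 112.63838195800781)
tip 264 [ 0.49671514 -0.25682197  0.10955289] [ 0.50413681 -0.25034334  0.11356718]
expected lug [ 0.496  -0.2552  0.1907] expected stud [ 0.4962 -0.2558  0.113 ]
[[319.54409012 150.11820981]]
```

View pics/w5c.png

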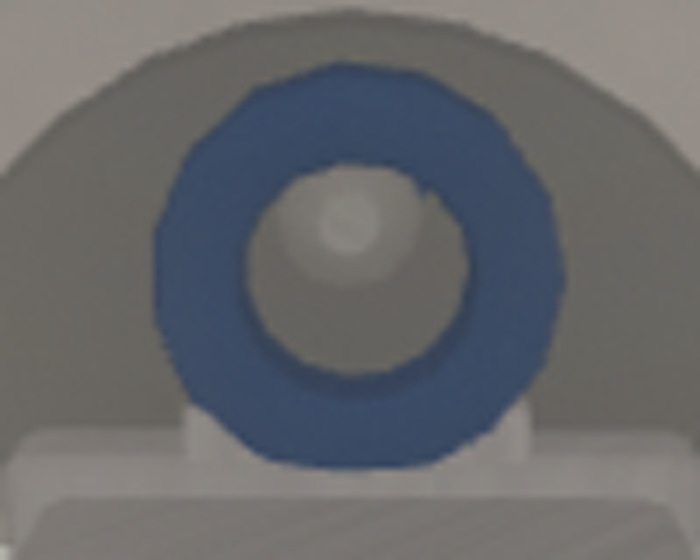

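Request:
arm_command(
  increments=[
    [[0,0.06,0.4],0],
    [[0,0.06,0.8],0],
    [[0,0.06,1.15],0],
    [[0,0.06,1.15],0],
    [[0,0.06,1.15],0],
  ],
)

```text
time: 14.85
ee_pos: [0.5136, -0.2988, 0.1621]
tcp_rot: [-179.9, -0.1, 21.6]
wrist_force: [1.2, -0.9, -3.7]
opening: 0.053
```

```bash
cat > m.py <<'E'
from h import *
import sys
n=sys.argv[1]
o=get_obs();c=camera('wrist');c['obs']=o;save('w'+n,c)
zb=o['ee_pos'][2]-.0387;print(o['ee_pos'],o['tcp_rot'],o['wrist_force'],'zb',zb)
h=cv2.cvtColor(c['frame'],cv2.COLOR_RGB2HSV);m=((h[...,0]>100)&(h[...,0]<130)&(h[...,1]>90)).astype(np.uint8)
m[:,:285]=0;m[:,355:]=0;m[200:]=0
cs,hr=cv2.findContours(m,cv2.RETR_CCOMP,1)
for q,hh in zip(cs,hr[0]):
    if cv2.contourArea(q)>60:
        print('px',cv2.fitEllipse(cv2.convexHull(q)));Y=ray(c,cv2.convexHull(q)[:,0],zb+.012,o)[:,:2]*1000;print('outer' if hh[3]<0 else 'hole',cv2.fitEllipse(Y.astype(np.float32)))
png('w%sc'%n,c['frame'][120:200,270:370],7)
E
python3 m.py 6
```

```text
[ 0.51359985 -0.29875725  0.16208101] [-1.79867030e+02 -5.86538796e-02  2.15769415e+01] [ 1.22801689 -0.86477293 -3.71101913] zb 0.12338101229704602
px ((320.3038635253906, 158.4442901611328), (57.41813659667969, 57.468685150146484), 5.721690654754639)
outer ((497.1317443847656, -255.57456970214844), (34.079689025878906, 34.10947799682617), 2.7866809368133545)
px ((320.3687744140625, 158.06936645507812), (32.69075393676758, 34.7051887512207), 89.79593658447266)
hole ((496.9674072265625, -255.0612335205078), (19.389509201049805, 20.576759338378906), 111.74287414550781)
```

View pics/w6c.png

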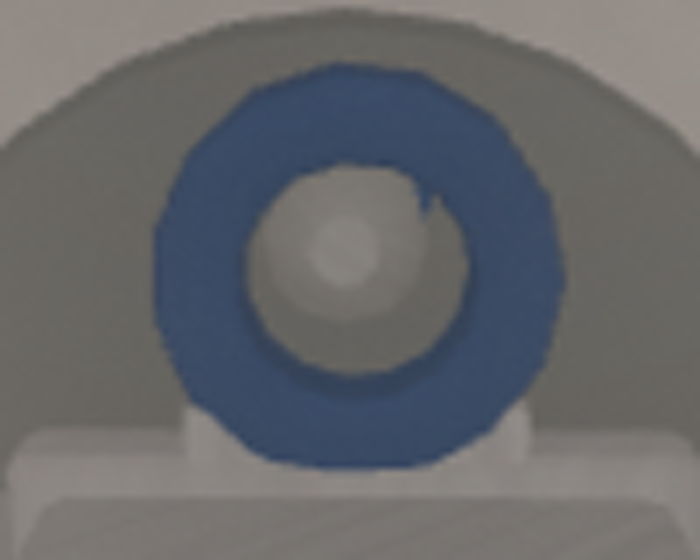

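Run:
```python
from h import *
c=load('w6');o=c['obs'];t=ray(c,(319.4,155.9),.113,o)[0]
d=t[:2]-[.49713,-.25557];a=np.radians(21.55)
print(t,d,'tool xy mm',1000*(d@[np.cos(a),np.sin(a)]),1000*(d@[np.sin(a),-np.cos(a)]))
# same for w5
c=load('wrist5');o=c['obs'];print(ray(c,(319.7,151.7),.113,o)[0]-[.4964,-.25481,.113])
```

```text
[ 0.49703579 -0.25689803  0.113     ] [-9.42102748e-05 -1.32802578e-03] tool xy mm -0.5754259009824216 1.2005886347332786
[ 3.83954600e-04 -2.05048989e-03 -1.38777878e-17]
```

The far stud tip is 0.6 mm to −x and 1.2 mm to +y (tool axes) of the lug's centre. I'll correct that and lower to just above tip height.

Request:
arm_command(
  increments=[
    [[-0.02,0.045,0],0],
    [[-0.02,0.045,0.1],0],
    [[-0.02,0.045,0.2],0],
    [[-0.02,0.045,0.25],0],
    [[-0.02,0.045,0.25],0],
  ],
)

```text
time: 15.4
ee_pos: [0.5136, -0.3001, 0.1559]
tcp_rot: [-179.9, -0.1, 21.6]
wrist_force: [-0.0, -0.3, -4.3]
opening: 0.0528
```

```bash
python3 m.py 7
```

```text
[ 0.51361079 -0.30005767  0.15592237] [-1.79875097e+02 -6.84441392e-02  2.15738947e+01] [-0.03587698 -0.31923325 -4.34358014] zb 0.11722237423245159
px ((320.1783142089844, 158.36404418945312), (57.40997314453125, 57.674739837646484), 113.66007995605469)
outer ((497.06500244140625, -256.857421875), (34.07586669921875, 34.22163391113281), 88.96623229980469)
px ((320.2060546875, 158.00653076171875), (32.77027893066406, 34.789154052734375), 92.33494567871094)
hole ((496.8836669921875, -256.3626708984375), (19.43532943725586, 20.62311363220215), 109.09201049804688)
```

View pics/w7c.png

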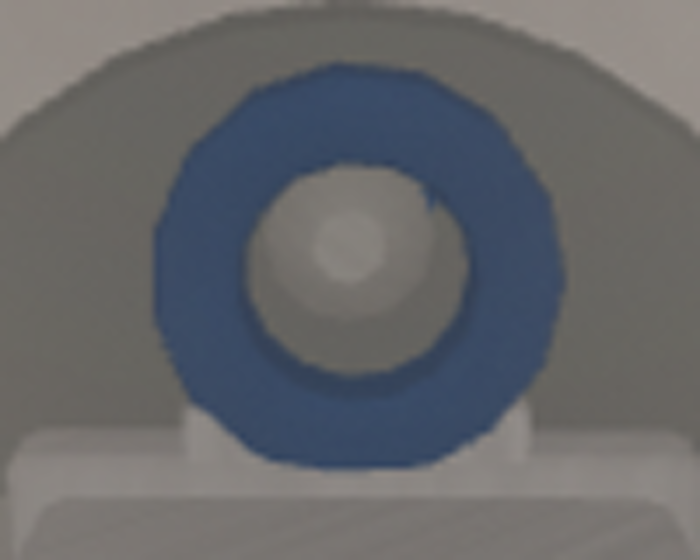

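Run:
```python
from h import *
c=load('w7');o=c['obs'];t=ray(c,(319.8,155.4),.113,o)[0]
d=t[:2]-[.49706,-.25685];a=np.radians(21.55)
print(t,d,'tool xy mm',1000*(d@[np.cos(a),np.sin(a)]),1000*(d@[np.sin(a),-np.cos(a)]))
```

```text
[ 0.4968684 -0.2569913  0.113    ] [-0.0001916 -0.0001413] tool xy mm -0.23010871675692304 0.06104901240738711
```

Request:
arm_command(
  increments=[
    [[0,0,0.1],0],
    [[0,0,0.2],0],
    [[0,0,0.3],0],
    [[0,0,0.35],0],
    [[0,0,0.35],0],
  ],
)

```text
time: 15.95
ee_pos: [0.5136, -0.3, 0.1471]
tcp_rot: [-179.9, -0.1, 21.6]
wrist_force: [0.0, 0.3, -4.6]
opening: 0.0524
```

```bash
python3 m.py 8
```

```text
[ 0.51356724 -0.29998401  0.14706669] [-1.79867642e+02 -6.05631228e-02  2.15734100e+01] [ 0.04973784  0.25549915 -4.58302381] zb 0.10836669467238803
px ((320.2082824707031, 158.3523712158203), (57.473297119140625, 57.71721267700195), 116.28697204589844)
outer ((497.0313720703125, -256.7704162597656), (34.11162185668945, 34.2497444152832), 86.3459701538086)
px ((320.3169860839844, 158.0562744140625), (32.6510009765625, 34.532318115234375), 85.12069702148438)
hole ((496.9055480957031, -256.29132080078125), (19.36684799194336, 20.472362518310547), 116.31206512451172)
```

View pics/w8c.png

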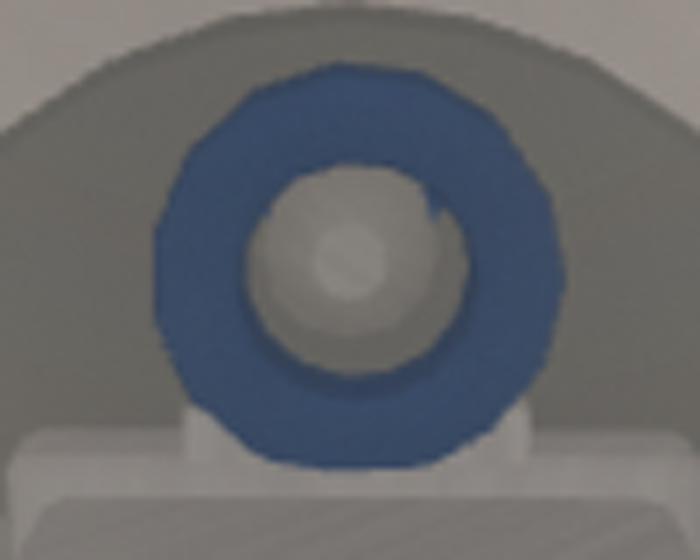

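The stud tip at (319.9,157.4) is entering the hole almost concentrically, with no contact force. I'll continue down to just above the short studs.

Request:
arm_command(
  increments=[
    [[-0.012,0,0.2],0],
    [[-0.012,0,0.4],0],
    [[-0.012,0,0.6],0],
    [[-0.012,0,0.7],0],
    [[-0.012,0,0.7],0],
  ],
)

```text
time: 16.5
ee_pos: [0.5131, -0.3, 0.1291]
tcp_rot: [-179.8, -0.0, 21.6]
wrist_force: [-0.7, 0.6, -4.3]
opening: 0.0528
```

Request:
arm_command(
  increments=[
    [[0,0,0.15],0],
    [[0,0,0.3],0],
    [[0,0,0.45],0],
    [[0,0,0.55],0],
    [[0,0,0.55],0],
  ],
)

```text
time: 17.0
ee_pos: [0.5129, -0.2998, 0.1148]
tcp_rot: [-179.8, -0.0, 21.6]
wrist_force: [0.0, -0.6, -3.4]
opening: 0.0526
```

```bash
python3 m.py 9
python3 - <<'E'
from h import *
c=load('w9');png('w9f',c['frame'][110:310,180:460],2.8)
E
```

```text
[ 0.51288367 -0.29980953  0.11483045] [-1.79803836e+02 -9.71208132e-03  2.15718518e+01] [ 0.00645085 -0.60209551 -3.42928604] zb 0.0761304493402878
px ((320.2170104980469, 158.3258514404297), (57.4736213684082, 57.71290588378906), 103.8563461303711)
outer ((496.3160400390625, -256.5664367675781), (34.11354446411133, 34.25692367553711), 100.68667602539062)
px ((320.20654296875, 160.79275512695312), (34.40253829956055, 38.74678421020508), 178.6519775390625)
hole ((496.7560119628906, -257.69970703125), (20.450698852539062, 23.112627029418945), 22.968156814575195)
```

View pics/w9f.png

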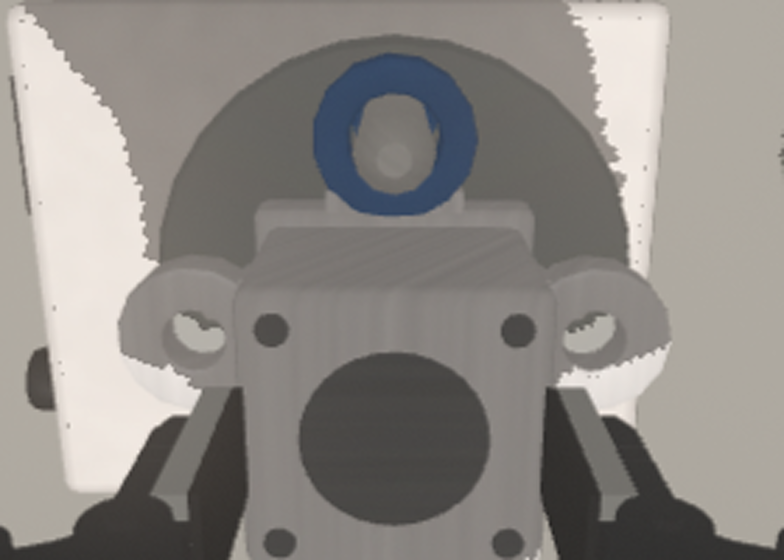

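The tall stud passes centred through the blue lug, with no side force. I'll continue.

Request:
arm_command(
  increments=[
    [[0,0,0.15],0],
    [[0,0,0.3],0],
    [[0,0,0.45],0],
    [[0,0,0.6],0],
    [[0,0,0.7],0],
  ],
)

```text
time: 17.55
ee_pos: [0.5129, -0.2997, 0.0971]
tcp_rot: [-179.8, -0.0, 21.6]
wrist_force: [-0.5, 0.4, -3.7]
opening: 0.0526
```

Request:
arm_command(
  increments=[
    [[0,0,0.1],0],
    [[0,0,0.2],0],
    [[0,0,0.3],0],
    [[0,0,0.35],0],
    [[0,0,0.38],0],
  ],
)

```text
time: 18.05
ee_pos: [0.5128, -0.2997, 0.0875]
tcp_rot: [-179.8, -0.0, 21.6]
wrist_force: [-0.4, -0.8, -3.9]
opening: 0.0529
```

Request:
arm_command(
  increments=[
    [[0,0,0.03],0],
    [[0,0,0.06],0],
    [[0,0,0.09],0],
    [[0,0,0.12],0],
    [[0,0,0.12],0],
  ],
)

```text
time: 18.55
ee_pos: [0.5128, -0.2996, 0.0844]
tcp_rot: [-179.8, -0.0, 21.6]
wrist_force: [0.2, -0.2, -3.4]
opening: 0.0529
```

Request:
arm_command(
  increments=[
    [[0,0,0.02],0],
    [[0,0,0.04],0],
    [[0,0,0.05],0],
    [[0,0,0.05],0],
  ],
)

```text
time: 18.95
ee_pos: [0.5128, -0.2997, 0.0837]
tcp_rot: [-179.8, -0.0, 21.6]
wrist_force: [-3.0, 1.3, 3.2]
opening: 0.0528
```

There is contact (+7 N) at TCP z = 0.0837, exactly the predicted seat height. I press very slightly more, then look and release.

Request:
arm_command(
  increments=[
    [[0,0,0.02],0],
    [[0,0,0.02],0],
  ],
)

```text
time: 19.15
ee_pos: [0.5128, -0.2997, 0.0837]
tcp_rot: [-179.8, -0.0, 21.6]
wrist_force: [-2.6, 1.7, 6.1]
opening: 0.0524
```

Request:
arm_command(
  increments=[
    [[0,0,0],0],
    [[0,0,0],0],
    [[0,0,0],0],
    [[0,0,0],0],
    [[0,0,0],0],
  ],
  claw=-1,
)

```text
time: 19.65
ee_pos: [0.5128, -0.2997, 0.0836]
tcp_rot: [-179.8, -0.0, 21.6]
wrist_force: [0.2, 0.1, -0.3]
opening: 0.0852
```

Run:
```python
from h import *
o=get_obs();c=camera('wrist');c['obs']=o;save('w10',c);png('w10',c['frame'][110:390,140:500],2);print(o['wrist_force'],o['ee_pos'])
P=cloud(c,o);m=(abs(P[...,0]-.513)<.025)&(abs(P[...,1]+.2985)<.025);z=P[...,2][m];print('top z',np.nanmedian(z[z<.12]))
```

```text
[ 0.22675032  0.09080211 -0.32810533] [ 0.51284816 -0.29969845  0.08363598]
top z 0.10233681670100955
```

View pics/w10.png

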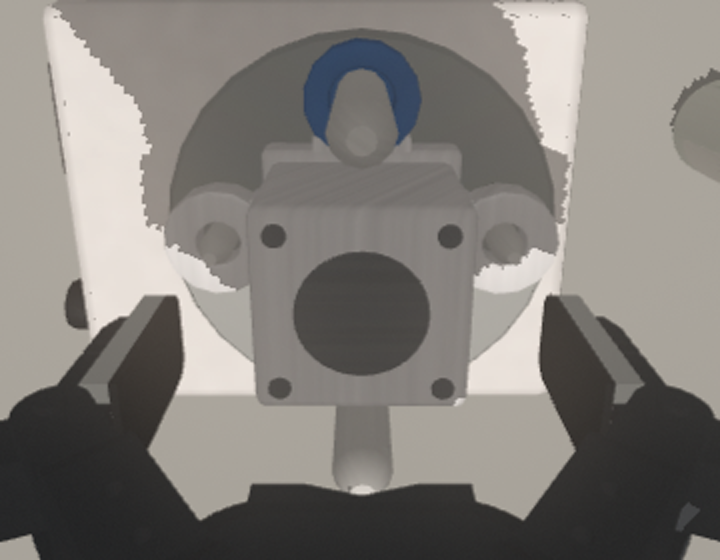

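The jaws are open and the studs come through all visible lugs. The spigot top is at 0.102 m against the expected 0.103. I retreat straight up slowly.

Request:
arm_command(
  increments=[
    [[0,0,-0.3],0],
    [[0,0,-0.8],0],
    [[0,0,-1.6],0],
    [[0,0,-2.6],0],
    [[0,0,-3.6],0],
  ],
)

```text
time: 20.2
ee_pos: [0.5129, -0.3, 0.1758]
tcp_rot: [-179.9, -0.1, 21.6]
wrist_force: [-0.2, -0.8, 0.3]
opening: 0.0853
```

Request:
arm_command(
  increments=[
    [[0,0,-1],0],
    [[0,0,-2],0],
    [[0,0,-3],0],
    [[0,0,-3.6],0],
    [[0,0,-3.6],0],
  ],
)

```text
time: 20.7
ee_pos: [0.5134, -0.3005, 0.2693]
tcp_rot: [179.9, -0.2, 21.6]
wrist_force: [-0.0, 0.0, -0.6]
opening: 0.0855
```

Run:
```python
from h import *
o=get_obs();c=camera('wrist');c['obs']=o;save('w11',c);png('w11',c['frame']);print(o['ee_pos'],o['wrist_force'])
coup(c,o,.513,-.2985,.045)
P=cloud(c,o);z=P[...,2]
m=(np.hypot(P[...,0]-.513,P[...,1]+.2985)<.07)&(abs(z-.057)<.006);A=P[m]
f=np.linalg.lstsq(np.c_[A[:,0]-.513,A[:,1]+.2985,np.ones(len(A))],A[:,2],rcond=None)[0];print('lug plane slope/height',f,len(A))
s=camera('side');save('side11',s);png('side11',s['frame'])
b=load('side0');P0=cloud(b);P1=cloud(s)
for n,x,y,z0 in (('tub',.69,.03,.082),('flask',.598,.397,.05),('amber',.41,.235,.125),('green',.635,-.215,.066)):
    for Q in (P0,P1):
        m=(np.hypot(Q[...,0]-x,Q[...,1]-y)<.06)&(Q[...,2]>.03 if n!='flask' else Q[...,2]>.005);print(n,m.sum(),np.nanmean(Q[m],0).round(4))
```

```text
[ 0.51342681 -0.30054837  0.26929022] [-0.04773956  0.02020768 -0.5998269 ]
spigot ((513.3895263671875, -299.1385498046875), (55.27675247192383, 54.79126739501953), 21.541034698486328) z 0.10229931427015639
blue 342 ((496.2825927734375, -256.67657470703125), 16.742568969726562) ((496.27789306640625, -256.7821044921875), (32.87771987915039, 33.360111236572266))
blue 65 ((519.816162109375, -351.549072265625), 8.826982498168945) ((520.5831909179688, -349.9765319824219), (8.964271545410156, 19.422504425048828))
blue 52 ((544.1671142578125, -341.211181640625), 7.7322893142700195) ((542.9412231445312, -339.830322265625), (6.249624252319336, 18.71829605102539))
lug plane slope/height [-0.00057719 -0.00015829  0.05619497] 1963
tub 501 [0.6775 0.0385 0.0629]
tub 500 [0.6777 0.0386 0.0628]
flask 814 [0.5894 0.408  0.0462]
flask 820 [0.5893 0.4081 0.0463]
amber 945 [0.4029 0.2479 0.0801]
amber 950 [0.4028 0.2479 0.0797]
green 122 [ 0.6296 -0.2126  0.0504]
green 122 [ 0.6298 -0.2132  0.0502]
```

View pics/w11.png

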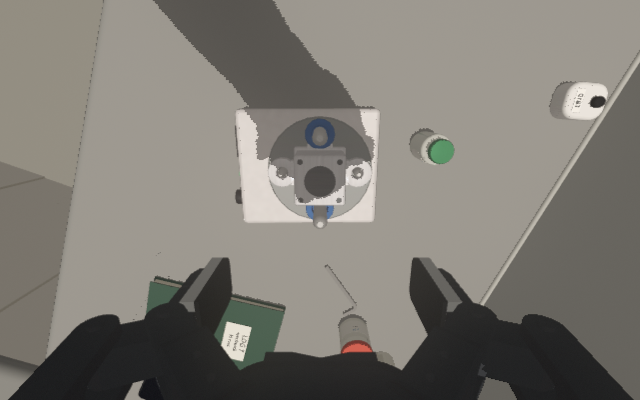

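View pics/side11.png

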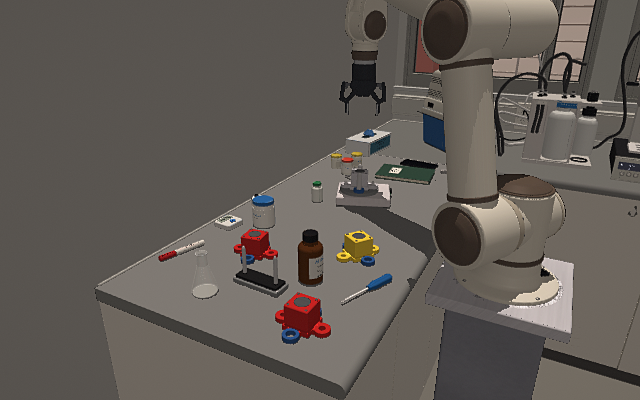

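The wrist view shows the coupling seated at (320,178). The tall studs come through the blue lugs at (319,133) and (320,222), and the short studs through the bare lugs at (283,173) and (358,173). The lug plane is level and the bystanders have not moved, so I hand in.

```bash
python3 -c "
from workcell import *
print(get_obs()['qd'].round(2)); print(job_done())"
```

```text
[-0.05  0.52 -1.97 -0.36  0.    0.02]
the job is handed in; nothing more can be done
None
```

The coupling is on the shaker's drive plate, fully down and released, and the job was handed in at about 21 s of the 61 s allowed.

I took it off the stand by its y sides and set it flat on free worktop near (0.52, −0.02). There I let go and gripped it again across the x sides. I then lowered it onto the drive plate at 21.5° yaw, with the tall studs through the blue lugs and the short ones through the bare lugs, correcting the alignment by about 1 mm on the way down. The downward push on contact stayed under about 10 N.

**Last checks:**
- **Seating:** spigot top at 0.102 m (0.103 expected). The lugs are level to within 0.001 slope, and their plane measured 0.056 m (0.057 expected).
- **Position:** the centre is within about 1 mm of the plate's measured centre.
- **Gripper:** open, 0.27 m up and touching nothing.
- **Bystanders:** tub, flask, brown bottle and green-capped bottle are within 1 mm of where they began.

**Disagreement:** the first estimate of the stud positions was about 1.2 mm off from the close-up view. I used the close-up, and the part went on without catching.

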